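Release the stage lock and slide the plate to its stop

TASK

Bring the well plate on the slide stage to its working position: press the big flat lock button on the carriage all the way down with the fingertips and, keeping it held down the whole way, slide the carriage along its rails until it rests against the end stop. Then let the button spring back up so that the carriage is locked there. Leave the plate lying in its nest and the vials and the bottle where they stand; pick nothing up.

Things in the scene. Friction and masses are not known exactly. Their poses are not given: they have to be found in the camera images.
- stage: Fixed slide stage: aluminium base 130 x 352 x 12 mm with two steel rods along its length. Origin at the centre of its underside, on the bench. Its y axis runs along the rails from the carriage's starting end towards the end stop; x across; z up. The carriage slides along +y.
- button_top (a point): Centre of the upper face of the lock button, a flat ribbed black paddle 46 mm (stage x) x 38 mm (stage y) on the rear end of the carriage. Released, its face is 50 mm above the bench (the carriage deck round it is at 40 mm); it sinks 5 mm when pressed. It travels with the carriage. Axes as the stage's.
- push_wall (a point): Middle of the top edge of the carriage's upright push wall, just ahead (+y) of the button: 56 mm wide (stage x), 7 mm thick, its top 77 mm above the bench, its rear face 22 mm ahead of the button's centre. Fingertips that press the button may push against this wall. Moves with the carriage.
- lock_button (a joint): Travel of the lock button, m: 0 up (its blade locks the carriage between teeth under the rail bar), 0.005 fully down; the carriage is free from 0.0035. A spring pushes it up: about 3.5 N to start it, 6 N fully down, then a hard stop.
- carriage (a joint): Position of the carriage along the rails, m: 0 at the start, growing towards the end stop. With the button down it needs about 1 to 2 N to slide; with the button up it is locked, with up to 2 mm of play. Let go on the way, the lock drops in again within 10 mm (20 mm in mid-travel). Resting against the stop, the button springs fully up behind the last tooth.
- carriage_front (a point): Middle of the carriage's front edge (its +y end). The carriage is an aluminium plate 142 x 162 x 10 mm, its underside 30 mm above the bench, with the plate's nest in front and the button behind. The button's centre is 136 mm behind this edge.
- stop_face (a point): Middle of the rubber bumper face of the end stop, a grey block 116 x 24 mm clamped across the rails with a small dark screw knob on top (63 mm above the bench; not the lock button). It is fixed, but clamped at a different place along the rail each time, 70 to 130 mm ahead of the carriage's front edge. Axes as the stage's. The carriage is home when its front edge meets this face.
- nest (a point): Centre of the floor of the plate's nest on the carriage (40 mm above the bench), framed by a 7 mm high rim.
- plate_mid (a point): Centre of the clear 96-well plate, 128 x 86 x 14 mm, lying loose in the nest on the carriage; 7 mm above the nest floor when seated.
- vial_a_mid (a point): Centre of a glass sample vial with a black cap, 27 mm in diameter, 62 mm tall, standing on the bench beyond the stage. Leave alone.
- vial_b_mid (a point): Centre of a glass sample vial with a white cap, 27 mm in diameter, 62 mm tall, standing on the bench beyond the stage. Leave alone.
- amber_mid (a point): Centre of a brown bottle, 60 mm in diameter, 120 mm tall, standing to the right of the stage. Leave alone.

How it is judged:
By the outcome, as a careful person would: the job done as asked, in the order asked, and still so for the second after the job is handed in, with the robot touching nothing.
It also fails if it takes over 37 s, if anything falls off the work surface, if the arm or the gripper's body presses on something with over 40 N, if the wrist force passes 120 N, or if a joint passes its speed limit or range.

ROBOT

A 6-joint arm with a two-finger parallel gripper is mounted at the origin on a cart in front of the work surface, level with it; the furniture and walls round the work are solid. World frame = base frame: x ahead of the robot, y to its left, z up, the work surface at z = 0. Lengths are in m, angles in rad, forces in N, time in s.
With the tool pointing down it reaches from about 0.3 to 0.775 m from the base axis. Payload 14.6 kg.
Tool frame: the origin (TCP) lies at the centre of the arm's flange, where the gripper is bolted on; the fingertips stand 199 mm ahead of it and the grasp point (between the pads) lies ctrl.tcp_to_grasp ahead of it (ctrl.tcp_to_grasp is the distance from the TCP to the grasp point, in m); z points along the fingers, y is the line along which they close (so a half turn about z gives the same grasp; the last joint's range is limited). The gripper opens to 94 mm and grips with 3 to 60 N. Pads are 16 mm wide; open, the fingers measure 119 mm over their backs; the gripper's body (75 mm by 177 mm) begins 78 mm behind the grasp point.
Start: joints at [-1.366, 0.3, 1.521, -0, 1.321, -0.067], TCP at [0.148, -0.53, 0.405] pointing down, gripper open.
Joint ranges: [-3.03, 3.03], [-0.79, 2.21], [0.23, 2.52], [-1.04, 4.18], [0, 3.07], [-2.55, 2.55]. Speed limits (rad/s): [2.22, 2.22, 2.57, 3.14, 3.14, 3.14].

INTERFACE

Orientations are given as [roll, pitch, yaw] about the fixed x, y, z axes, in that order (R = Rz(yaw) Ry(pitch) Rx(roll)).
In Python, from station import ctrl gives the robot as it stands. The module is installed in compiled form; this text tells all that it offers.
- The arm moves only by the shell command python3 -m jog 'ROWS' [OPENING] [FORCE]. ROWS is JSON, a list of rows, each a list of 6 numbers: the shift along the tool's x, y, z in cm, then the turn, a rotation vector about the tool's x, y, z in rad. In form: [[tx, ty, tz, ax, ay, az], ...]. A call has 1 to 8 rows; each row is the pose to reach, as a shift and turn from the pose commanded when the call began, along the tool's axes at that moment; what a row does not reach only later rows make up. A row lasts 1/10 s, in which the tool goes at most 50 mm and 8.59 degrees, less where a joint would pass 70% of its speed; a pose out of reach is approached as far as the arm can. A call with a gripper value outside its range is refused whole. OPENING is the opening in per cent of the stroke, from 0 (shut) to 100 (fully open), set as the call begins (- or left out, the last holds). The fingers move at their own pace and stop on an object; FORCE is the grip in N (left out, the last holds). Time passes only in rows, so rows that repeat a pose let the fingers close. It gives the time, the measured TCP pose, the force, the opening and the grip force at its end, in the units of the state.
- ctrl.get_obs(): the state, without advancing time (a new reading comes with each control period).
- ctrl.camera(name): name is "scene" or "top"; returns a dict with "img" (400x640x3 uint8, blue, green, red), "intrinsics" (3x3 intrinsics, pixels), "R" (3x3) and "t" (3): a world point X has camera coordinates R X + t. Camera axes: x right, y down, z forward; pixel columns grow to the right and rows downward; lengths in m; the calibration is good to about 2 mm. A picture is of the moment at which its call begins. There is no depth.
- ctrl.hand_in(): hands the job in; it is judged then, once.
The state is a dict: "time_s": time; "qpos": joint angles; "joint_vel": joint speeds; "tau": joint torques, N m; "ee_pos": TCP position; "eef_rot": TCP orientation; "force": force on the tool from outside, world axes, zero at the start; "moment": the same for the moment, N m; "grip_width": finger opening in m; "grip_force": force on a finger pad.
Only numpy, scipy, OpenCV 4.12 (cv2) and the standard library are available. Lean on these libraries where they do the work, as an engineer would, in place of code of your own. Each camera call takes 0.05 s, during which the arm holds its last target. There are 200 camera calls.

## Working session

There is one attempt and no reset: what is moved stays moved. The work goes in short steps, Python scripts to look and compute and a shell command to move; the robot and the scene stay as the last step left them, time stands still between calls to the robot, and variables do not carry over. Pictures are saved under pics/ and viewed, at most 10 in all, crops included, and the job is handed in when it is done.

```bash
mkdir -p pics
python3 - <<'E'
from station import ctrl
import cv2
for n in("scene","top"):
    c=ctrl.camera(n); cv2.imwrite(f"pics/{n}0.png",c["img"]); print(n,c["intrinsics"],c["R"],c["t"])
o=ctrl.get_obs(); print(o["time_s"],o["ee_pos"],o["eef_rot"],ctrl.tcp_to_grasp,o["force"])
E
```

```text
scene [[381.68888206   0.         315.04275249]
 [  0.         381.68888206 200.82114513]
 [  0.           0.           1.        ]] [[-0.72955873 -0.68373101 -0.01599897]
 [-0.46741579  0.51554901 -0.71814462]
 [ 0.499266   -0.51645051 -0.69570995]] [0.42538226 0.36435524 0.60155826]
top [[471.28511093   0.         319.87020179]
 [  0.         471.28511093 197.73736603]
 [  0.           0.           1.        ]] [[-0.00584988 -0.99997304 -0.00443915]
 [-0.9930483   0.00633115 -0.11753718]
 [ 0.11756211  0.00372072 -0.99305856]] [-0.04543221  0.61106298  0.93166133]
0.1 [ 0.14765785 -0.52976393  0.40413696] [-3.14050629e+00 -6.35570674e-05  2.71843269e-01] 0.1804 [-0.63253472 -0.36694536  1.13427739]
```

View pics/scene0.png

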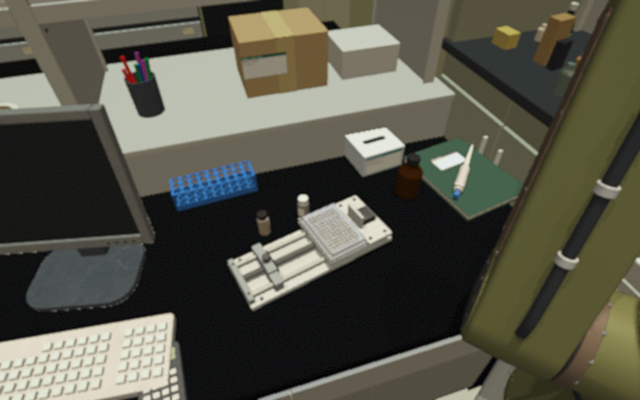

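View pics/top0.png

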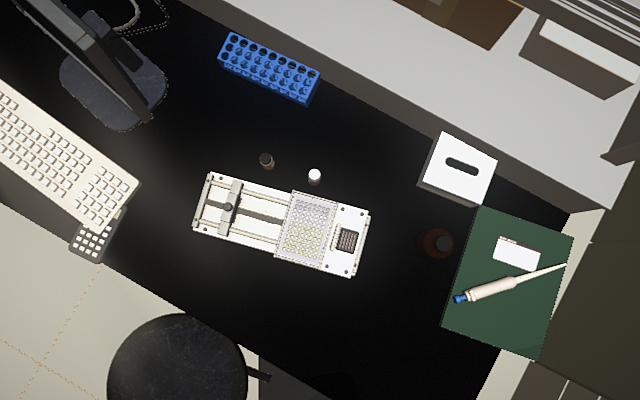

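The top view shows the button at about (348,240), the plate at (307,228) and the end stop at (230,207). I'll enlarge that area to get finer positions.

Run:
```python
import cv2
i=cv2.imread("pics/top0.png")[160:290,185:385]
cv2.imwrite("pics/crop0.png",cv2.resize(i,None,fx=4,fy=4,interpolation=cv2.INTER_CUBIC))
```

```text
(no output)
```

View pics/crop0.png

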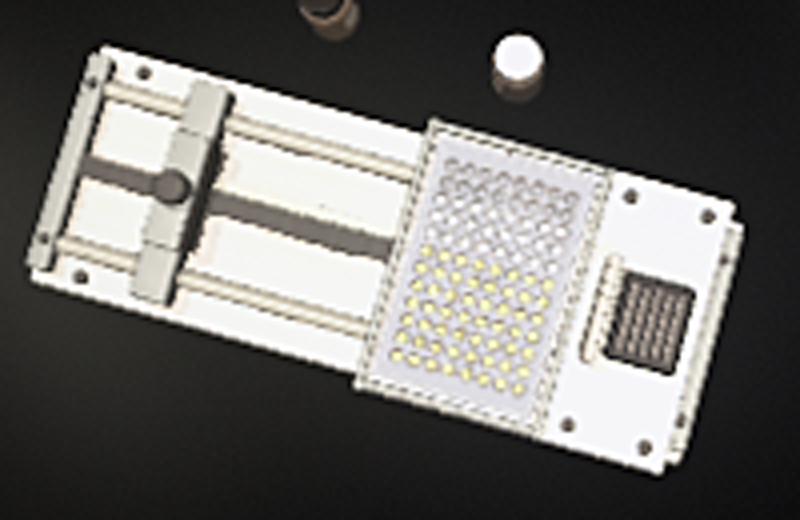

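```bash
cat > h.py <<'E'
import numpy as np
from station import ctrl
def back(c,u,v,z):
    d=c["R"].T@np.linalg.solve(c["intrinsics"],[u,v,1]); o=-c["R"].T@c["t"]
    return o+d*(z-o[2])/d[2]
E
python3 - <<'E'
from h import *
c=ctrl.camera("top")
P=lambda u,v,z:back(c,185+(u-1.5)/4,160+(v-1.5)/4,z)
ps=dict(button=(649,323,.05),wallN=(614,256,.077),wallS=(586,360,.077),FT=(433,122,.047),FB=(358,388,.047),RT=(740,205,.04),RB=(665,470,.04),knob=(172,187,.063),stopRT=(232,93,.055),stopRB=(170,304,.055),SLT=(98,45,.012),SLB=(32,278,.012))
W={k:P(*v) for k,v in ps.items()}
for k in W: print(k,W[k].round(4))
y=((W["FT"]+W["FB"])-(W["RT"]+W["RB"]))[:2]/2; print("len",np.hypot(*y),"yaw of +y",np.degrees(np.arctan2(y[1],y[0])))
x=(W["FT"]-W["FB"])[:2]; print("wid",np.hypot(*x),np.degrees(np.arctan2(x[1],x[0])))
x=(W["SLT"]-W["SLB"])[:2]; print("wid base",np.hypot(*x),np.degrees(np.arctan2(x[1],x[0])))
k=W["knob"]-W["button"]; print("knob-button",np.hypot(*k[:2]),np.degrees(np.arctan2(k[1],k[0])))
f=(W["FT"]+W["FB"])/2; print("front-button",np.hypot(*(f-W["button"])[:2]))
E
```

```text
button [ 0.5228 -0.1028  0.05  ]
wallN [ 0.5548 -0.0847  0.077 ]
wallS [ 0.5044 -0.0706  0.077 ]
FT [0.6254 0.0056 0.047 ]
FB [0.4914 0.043  0.047 ]
RT [ 0.5827 -0.1504  0.04  ]
RB [ 0.4497 -0.1104  0.04  ]
knob [0.5914 0.1346 0.063 ]
stopRT [0.6398 0.1067 0.055 ]
stopRB [0.5336 0.1362 0.055 ]
SLT [0.6725 0.1855 0.012 ]
SLB [0.5492 0.2173 0.012 ]
len 0.1603282513202797 yaw of +y 74.73857581643932
wid 0.13911875311113783 -15.596831000930472
wid base 0.12727911220461977 -14.484591026814183
knob-button 0.24710573859395638 73.89129888326141
front-button 0.1319445572185838
```

Sizes check out (160×139 mm carriage, 132–136 mm from front to button). The slide direction is about 74.4° and the expected travel about 95 mm. I'll move at height to above the button, with the gripper closed and tool y along the rails.

```bash
python3 -m jog '[[5,-3,0,0,0,0.1],[10,-6,0,0,0,0.2],[14,-9,0,0,0,0.3],[18,-12,0,0,0,0.4],[22,-15,0,0,0,0.5],[26,-17,0,0,0,0.547],[30,-19.7,0,0,0,0.547],[34,-22.3,0,0,0,0.547]]' 0 20
cat >> h.py <<'E'
from scipy.spatial.transform import Rotation as Ro
B=np.array([.5228,-.1028]); a=np.radians(74.4); Y=np.array([np.cos(a),np.sin(a)]); X=np.array([Y[1],-Y[0]])
def rep(off=.003,ztip=.11):
    o=ctrl.get_obs(); R=Ro.from_euler("xyz",o["eef_rot"]); p=np.array(o["ee_pos"])
    g=np.r_[B+off*Y,.199+ztip]
    G=Ro.from_euler("xyz",[np.pi,0,a-np.pi/2])
    print("t",o["time_s"],"tip z",p[2]-.199,"stage xy rel button mm",1e3*(p[:2]-B)@X,1e3*(p[:2]-B)@Y)
    print("row cm",(R.inv().apply(g-p)*100).round(2),(R.inv()*G).as_rotvec().round(3),"F",np.round(o["force"],1), "Fstage",np.round([o["force"][:2]@X,o["force"][:2]@Y],1),"w",o["grip_width"])
E
python3 -c "from h import *; rep()"
```

```text
time_s: 0.95
ee_pos: [0.4116, -0.2271, 0.4047]
eef_rot: [3.142, -0.0, -0.275]
force: [0.4, -1.2, 0.1]
grip_width: 0.0336
grip_force: 0.0
t 0.95 tip z 0.2057161379795222 stage xy rel button mm -73.66809800707519 -149.66329729208388
row cm [  7.32 -15.29   9.57] [ 0.    -0.    -0.003] F [ 0.4 -1.2  0.1] Fstage [ 0.7 -1.1] w 0.03355088684203128
```

```bash
python3 -m jog '[[1.5,-3,1.2,0,0,0],[3,-6,3,0,0,0],[4.5,-9.2,5,0,0,0],[6,-12.3,7,0,0,0],[7.3,-15.3,8.5,0,0,0],[7.3,-15.3,9.6,0,0,0],[7.3,-15.3,9.6,0,0,0]]'
python3 - <<'E'
from h import *
import cv2
rep(.003,.06)
for n in("scene","top"):
    c=ctrl.camera(n); i=c["img"]
    i=i[150:350,200:440] if n=="scene" else i[160:290,225:425]
    cv2.imwrite(f"pics/{n}1.png",cv2.resize(i,None,fx=3,fy=3,interpolation=cv2.INTER_CUBIC))
E
```

```text
time_s: 1.65
ee_pos: [0.5223, -0.1013, 0.307]
eef_rot: [3.141, 0.003, -0.274]
force: [-0.4, -0.6, 0.8]
grip_width: 0.0008
grip_force: 0.0
t 1.65 tip z 0.1079565281943608 stage xy rel button mm -0.9232083681412626 1.3387857396873166
row cm [ 0.11 -0.17  4.8 ] [ 0.     0.003 -0.002] F [-0.4 -0.6  0.8] Fstage [-0.2 -0.7] w 0.0007774965916575941
```

View pics/scene1.png

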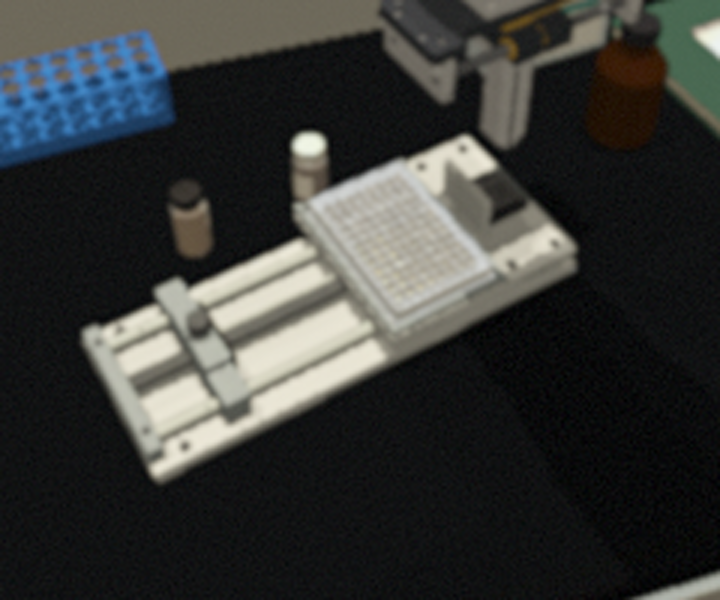

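The scene view shows the shut fingertips (503,145) above the button (495,195), clear of the push wall. Next I'll descend to contact.

```bash
python3 -m jog '[[0,-0.1,1.5,0,0,0],[0.1,-0.1,3,0,0,0],[0.1,-0.1,4.2,0,0,0],[0.1,-0.1,4.9,0,0,0],[0.1,-0.1,5.2,0,0,0],[0.1,-0.1,5.2,0,0,0]]'; python3 -c "from h import *; rep()"
```

```text
time_s: 2.35
ee_pos: [0.5237, -0.1011, 0.2568]
eef_rot: [-3.142, -0.0, -0.275]
force: [0.3, 0.2, 0.0]
grip_width: 0.0008
grip_force: 0.0
t 2.35 tip z 0.05778225405900461 stage xy rel button mm 0.4061102056725202 1.9078549409747603
row cm [-0.04 -0.11 -5.22] [-0.    -0.    -0.003] F [0.3 0.2 0. ] Fstage [0.2 0.3] w 0.0007599091208525248
```

```bash
python3 -m jog '[[0,0,0.2,0,0,0],[0,0,0.4,0,0,0],[0,0,0.6,0,0,0],[0,0,0.6,0,0,0]]'; python3 -c "from h import *; rep()"
```

```text
time_s: 2.75
ee_pos: [0.5237, -0.1008, 0.2504]
eef_rot: [-3.142, 0.0, -0.275]
force: [0.3, 0.5, 0.2]
grip_width: 0.0007
grip_force: 0.0
t 2.75 tip z 0.05144982898215106 stage xy rel button mm 0.327265741666676 2.12706350984912
row cm [-0.03 -0.09 -5.86] [-0.     0.    -0.003] F [0.3 0.5 0.2] Fstage [0.1 0.5] w 0.0007257384176616975
```

```bash
python3 -m jog '[[0,0,0.1,0,0,0],[0,0,0.2,0,0,0],[0,0,0.3,0,0,0],[0,0,0.4,0,0,0],[0,0,0.4,0,0,0]]'; python3 -c "from h import *; rep()"
python3 -m jog '[[0,0,0.1,0,0,0],[0,0,0.2,0,0,0],[0,0,0.25,0,0,0],[0,0,0.25,0,0,0]]'; python3 -c "from h import *; rep()"
```

```text
time_s: 3.25
ee_pos: [0.5238, -0.1009, 0.2467]
eef_rot: [-3.142, -0.0, -0.275]
force: [-2.1, -0.7, 4.4]
grip_width: 0.0006
grip_force: 2.2
t 3.25 tip z 0.04772474979702282 stage xy rel button mm 0.42805322349451147 2.114607880679049
row cm [-0.04 -0.09 -6.23] [-0.    -0.    -0.003] F [-2.1 -0.7  4.4] Fstage [-1.8 -1.2] w 0.0005611747345766067
time_s: 3.65
ee_pos: [0.5238, -0.1009, 0.2444]
eef_rot: [-3.142, -0.0, -0.275]
force: [-2.5, 0.8, 6.4]
grip_width: 0.0002
grip_force: 3.7
t 3.65 tip z 0.04542177438937994 stage xy rel button mm 0.4521872247726023 2.1037219152538507
row cm [-0.04 -0.09 -6.46] [-0.    -0.    -0.003] F [-2.5  0.8  6.4] Fstage [-2.6  0.1] w 0.00015072351002072608
```

```bash
python3 -m jog '[[0,0,0.05,0,0,0],[0,0,0.1,0,0,0],[0,0,0.1,0,0,0]]'; python3 -c "from h import *; rep()"
```

```text
time_s: 3.95
ee_pos: [0.5238, -0.1009, 0.2442]
eef_rot: [3.142, -0.001, -0.275]
force: [-6.7, 1.5, 17.1]
grip_width: 0.0006
grip_force: 8.9
t 3.95 tip z 0.04523426958427748 stage xy rel button mm 0.49163905917449224 2.0971711495779517
row cm [-0.04 -0.09 -6.48] [ 0.    -0.001 -0.003] F [-6.7  1.5 17.1] Fstage [-6.8 -0.4] w 0.000627249133135418
```

The button is on its hard stop at 17 N. Now I'll slide along −tool y (stage +y).

```bash
python3 -m jog '[[0,-0.2,0,0,0,0],[0,-0.4,0,0,0,0],[0,-0.6,0,0,0,0],[0,-0.8,0,0,0,0],[0,-1.0,0,0,0,0],[0,-1.2,0,0,0,0],[0,-1.4,0,0,0,0],[0,-1.6,0,0,0,0]]'; python3 -c "from h import *; rep()"
```

```text
time_s: 4.75
ee_pos: [0.5282, -0.0855, 0.2442]
eef_rot: [3.141, -0.001, -0.275]
force: [-6.0, 0.3, 17.3]
grip_width: 0.0001
grip_force: 8.7
t 4.75 tip z 0.04523785654330301 stage xy rel button mm 0.5576217508386939 18.136782969724056
row cm [-0.04  1.51 -6.48] [ 0.    -0.001 -0.003] F [-6.   0.3 17.3] Fstage [-5.9 -1.3] w 0.00012500426968182154
```

```bash
python3 -m jog '[[0,-0.3,0,0,0,0],[0,-0.6,0,0,0,0],[0,-0.9,0,0,0,0],[0,-1.2,0,0,0,0],[0,-1.5,0,0,0,0],[0,-1.8,0,0,0,0],[0,-2.1,0,0,0,0],[0,-2.4,0,0,0,0]]'
python3 - <<'E'
from h import *
import cv2
rep()
i=ctrl.camera("scene")["img"][150:350,200:440]
cv2.imwrite("pics/scene2.png",cv2.resize(i,None,fx=3,fy=3,interpolation=cv2.INTER_CUBIC))
E
```

```text
time_s: 5.55
ee_pos: [0.5348, -0.0623, 0.2442]
eef_rot: [3.142, -0.001, -0.275]
force: [-4.8, 0.7, 16.5]
grip_width: 0.0004
grip_force: 8.3
t 5.55 tip z 0.04523159619694103 stage xy rel button mm 0.6747823112624636 42.20754543883656
row cm [-0.05  3.92 -6.48] [ 0.    -0.001 -0.003] F [-4.8  0.7 16.5] Fstage [-4.8 -0.6] w 0.0003950299493818434
```

View pics/scene2.png

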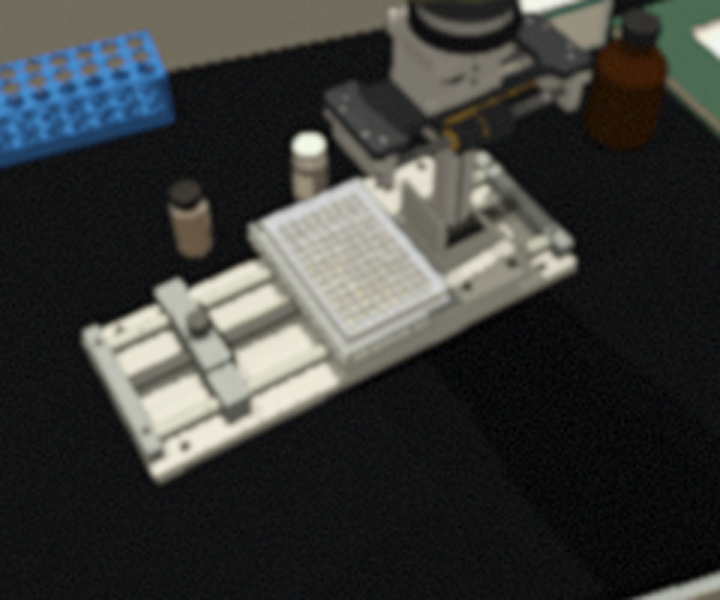

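The picture shows the carriage travelling with the tips, about 40 mm so far. The plate is seated (350,260) and the stop is at (200,345). Continuing.

```bash
python3 -m jog '[[0,-0.3,0,0,0,0],[0,-0.6,0,0,0,0],[0,-0.9,0,0,0,0],[0,-1.2,0,0,0,0],[0,-1.5,0,0,0,0],[0,-1.8,0,0,0,0],[0,-2.1,0,0,0,0],[0,-2.4,0,0,0,0]]'; python3 -c "from h import *; rep()"
python3 -m jog '[[0,-0.3,0,0,0,0],[0,-0.6,0,0,0,0],[0,-0.9,0,0,0,0],[0,-1.1,0,0,0,0],[0,-1.3,0,0,0,0],[0,-1.5,0,0,0,0],[0,-1.7,0,0,0,0],[0,-1.9,0,0,0,0]]'; python3 -c "from h import *; rep()"
```

```text
time_s: 6.4
ee_pos: [0.5414, -0.0392, 0.2442]
eef_rot: [-3.142, -0.002, -0.275]
force: [-4.2, -0.1, 15.5]
grip_width: -0.0003
grip_force: 7.9
t 6.4 tip z 0.04523657146985596 stage xy rel button mm 0.7961440153948398 66.20990091579392
row cm [-0.05  6.32 -6.48] [-0.    -0.002 -0.003] F [-4.2 -0.1 15.5] Fstage [-4.  -1.2] w -0.00030756966669023096
time_s: 7.2
ee_pos: [0.5466, -0.021, 0.2443]
eef_rot: [-3.141, -0.002, -0.275]
force: [-4.1, -0.1, 15.9]
grip_width: 0.0007
grip_force: 7.6
t 7.2 tip z 0.04525892766612036 stage xy rel button mm 0.898898818998576 85.19535086223347
row cm [-0.05  8.22 -6.48] [-0.    -0.002 -0.003] F [-4.1 -0.1 15.9] Fstage [-3.9 -1.2] w 0.0006519271017919775
```

Nearly there. I'll use smaller steps until the y force rises.

```bash
python3 -m jog '[[0,-0.1,0,0,0,0],[0,-0.2,0,0,0,0],[0,-0.3,0,0,0,0],[0,-0.4,0,0,0,0],[0,-0.5,0,0,0,0],[0,-0.6,0,0,0,0],[0,-0.7,0,0,0,0],[0,-0.8,0,0,0,0]]'; python3 -c "from h import *; rep()"
python3 -m jog '[[0,-0.1,0,0,0,0],[0,-0.2,0,0,0,0],[0,-0.3,0,0,0,0],[0,-0.3,0,0,0,0]]'; python3 -c "from h import *; rep()"
```

```text
time_s: 8.0
ee_pos: [0.5488, -0.0133, 0.2443]
eef_rot: [-3.141, -0.002, -0.275]
force: [-3.5, -0.0, 15.7]
grip_width: 0.0006
grip_force: 7.5
t 8.0 tip z 0.045273462256939984 stage xy rel button mm 0.9371018180988218 93.16911455428165
row cm [-0.06  9.02 -6.48] [-0.    -0.002 -0.003] F [-3.5 -0.  15.7] Fstage [-3.3 -0.9] w 0.0006079099413176253
time_s: 8.4
ee_pos: [0.5496, -0.0104, 0.2443]
eef_rot: [-3.141, -0.002, -0.275]
force: [-3.0, 1.2, 13.9]
grip_width: 0.0
grip_force: 7.4
t 8.4 tip z 0.04528983473011655 stage xy rel button mm 0.9642748321143194 96.25337539177636
row cm [-0.06  9.32 -6.47] [-0.    -0.002 -0.003] F [-3.   1.2 13.9] Fstage [-3.2  0.4] w 4.2233641017173234e-05
```

```bash
python3 -m jog '[[0,-0.1,0.02,0,0,0],[0,-0.2,0.02,0,0,0],[0,-0.3,0.02,0,0,0],[0,-0.3,0.02,0,0,0]]'; python3 -c "from h import *; rep()"
python3 -m jog '[[0,-0.1,0,0,0,0],[0,-0.2,0,0,0,0],[0,-0.3,0,0,0,0],[0,-0.3,0,0,0,0]]'; python3 -c "from h import *; rep()"
```

```text
time_s: 8.8
ee_pos: [0.5504, -0.0074, 0.2443]
eef_rot: [-3.141, -0.002, -0.275]
force: [-2.9, 1.0, 16.3]
grip_width: 0.0003
grip_force: 8.3
t 8.8 tip z 0.04525833251631983 stage xy rel button mm 0.9800498227460103 99.27625699649056
row cm [-0.06  9.62 -6.48] [-0.    -0.002 -0.003] F [-2.9  1.  16.3] Fstage [-3.1  0.2] w 0.000312629603038273
time_s: 9.2
ee_pos: [0.5512, -0.005, 0.2442]
eef_rot: [3.141, -0.002, -0.275]
force: [-4.5, -4.2, 17.9]
grip_width: 0.0007
grip_force: 8.7
t 9.2 tip z 0.04523915924838795 stage xy rel button mm 1.0216483110667403 101.83175949336236
row cm [-0.06  9.89 -6.47] [ 0.001 -0.002 -0.003] F [-4.5 -4.2 17.9] Fstage [-3.2 -5.3] w 0.0007162188204155899
```

```bash
python3 -m jog '[[0,-0.1,0,0,0,0],[0,-0.2,0,0,0,0],[0,-0.2,0,0,0,0]]'
python3 - <<'E'
from h import *
import cv2
rep()
i=ctrl.camera("top")["img"][160:290,185:385]
cv2.imwrite("pics/top2.png",cv2.resize(i,None,fx=4,fy=4,interpolation=cv2.INTER_CUBIC))
E
```

```text
time_s: 9.5
ee_pos: [0.5517, -0.0036, 0.2442]
eef_rot: [3.14, -0.002, -0.275]
force: [-5.7, -9.4, 16.4]
grip_width: 0.0008
grip_force: 8.7
t 9.5 tip z 0.0451995425840665 stage xy rel button mm 1.155296095305735 103.3635628337961
row cm [-0.07 10.05 -6.46] [ 0.002 -0.002 -0.003] F [-5.7 -9.4 16.4] Fstage [ -3.  -10.6] w 0.0007526264511260425
```

View pics/top2.png

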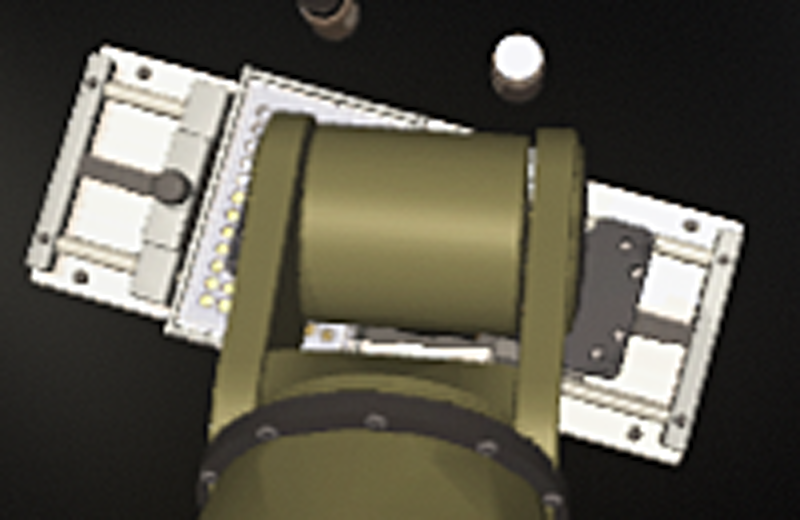

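The y resistance climbed to 10.6 N with the button fully down. In the picture the carriage front edge (238,93) meets the bumper of the stop (232,93). Now I'll lift straight up.

```bash
python3 -m jog '[[0,0,-0.1,0,0,0],[0,0,-0.25,0,0,0],[0,0,-0.4,0,0,0],[0,0,-0.6,0,0,0],[0,0,-0.8,0,0,0],[0,0,-1.2,0,0,0],[0,0,-2,0,0,0],[0,0,-4,0,0,0]]'; python3 -c "from h import *; rep()"
python3 -m jog '[[0,2,-4,0,0,0],[0,6,-7,0,0,0],[0,10,-10,0,0,0],[0,14,-12,0,0,0],[0,18,-13,0,0,0],[0,22,-13,0,0,0],[0,26,-13,0,0,0],[0,29,-13,0,0,0]]'
python3 -m jog '[[-2,4,0,0,0,0],[-4,8,0,0,0,0],[-6,11,0,0,0,0],[-6,11,0,0,0,0]]'
python3 - <<'E'
from h import *
import cv2
rep()
i=ctrl.camera("scene")["img"][150:350,200:440]
cv2.imwrite("pics/scene3.png",cv2.resize(i,None,fx=3,fy=3,interpolation=cv2.INTER_CUBIC))
i=ctrl.camera("top")["img"][160:290,185:385]
cv2.imwrite("pics/top3.png",cv2.resize(i,None,fx=4,fy=4,interpolation=cv2.INTER_CUBIC))
E
```

```text
time_s: 10.35
ee_pos: [0.5511, -0.0026, 0.2823]
eef_rot: [3.141, 0.003, -0.275]
force: [-0.4, 0.5, -1.0]
grip_width: 0.0003
grip_force: 0.0
t 10.35 tip z 0.08331197050328593 stage xy rel button mm 0.33503335273999674 104.1285650509437
row cm [-1.000e-02  1.011e+01 -2.660e+00] [ 0.     0.003 -0.003] F [-0.4  0.5 -1. ] Fstage [-0.6  0.4] w 0.00027685769201385717
time_s: 11.15
ee_pos: [0.4717, -0.2836, 0.4135]
eef_rot: [3.142, -0.0, -0.276]
force: [1.0, 1.0, 0.1]
grip_width: 0.0002
grip_force: 0.0
time_s: 11.55
ee_pos: [0.3825, -0.3734, 0.4133]
eef_rot: [3.141, 0.0, -0.279]
force: [0.3, 0.9, 0.1]
grip_width: 0.0003
grip_force: 0.0
t 11.55 tip z 0.2143433766698823 stage xy rel button mm -62.400054890433104 -298.39886682007625
row cm [  6.04 -30.18  10.42] [ 0.     0.    -0.007] F [0.3 0.9 0.1] Fstage [0.1 0.9] w 0.0002929185228216645
```

View pics/scene3.png

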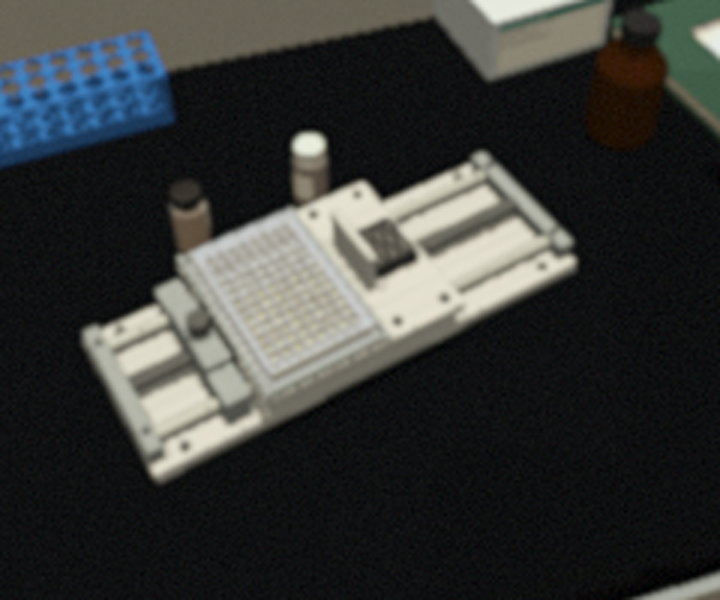

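View pics/top3.png

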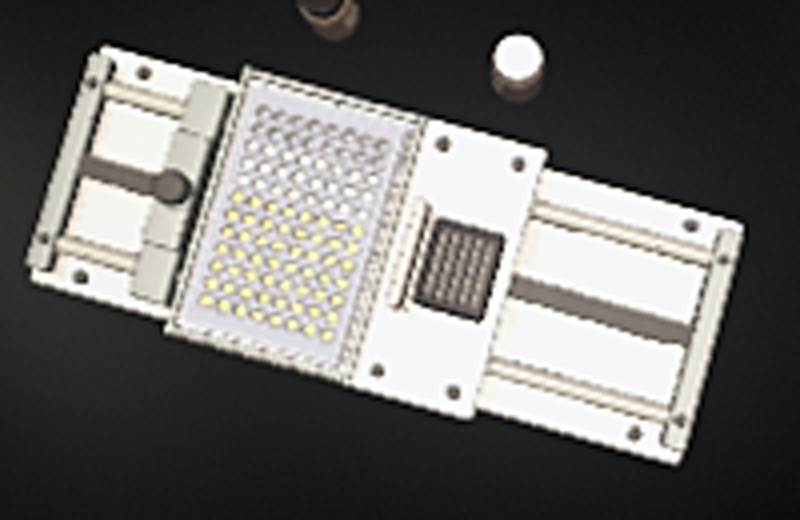

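Both views show the carriage against the stop, with the plate in its nest and the vials and bottle untouched. As a last check I'll compare the button's height before and after, side by side.

Run:
```python
from h import *
import cv2
i0=cv2.imread("pics/scene0.png"); c=ctrl.camera("scene"); i1=c["img"]; t=ctrl.camera("top")
pj=lambda c,X:(lambda q:(c["intrinsics"]@q)[:2]/q[2])(c["R"]@X+c["t"])
# travel from top view: button centre assuming z up / down, then expected scene pixel
for z in(.05,.045):
    p=back(t,185+(458-1.5)/4,160+(270-1.5)/4,z); print(z,"travel",(p[:2]-B)@Y,(p[:2]-B)@X,"scene px",pj(c,p), "start px",pj(c,np.r_[B,.05]))
S=lambda i,p:cv2.resize(i[p[1]-20:p[1]+20,p[0]-20:p[0]+20],None,fx=9,fy=9,interpolation=cv2.INTER_CUBIC)
cv2.imwrite("pics/cmp.png",np.hstack([S(i0,(363,213)),S(i1,(327,231))]))
```

```text
0.05 travel 0.09937335697008286 0.00042716349686671204 scene px [327.82367319 231.39337851] start px [364.20392937 214.2902234 ]
0.045 travel 0.09968025461971372 0.0006315931325760938 scene px [327.64133096 232.87970494] start px [364.20392937 214.2902234 ]
```

View pics/cmp.png

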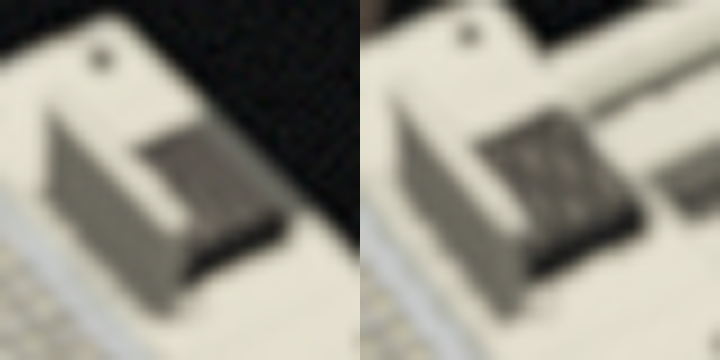

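The button shows the same side height in both pictures, so it is fully up. The carriage travelled 99 mm.

```bash
python3 -c "from station import ctrl; print(ctrl.hand_in())"
```

```text
the job is handed in; nothing more can be done
None
```

The carriage is home against the end stop after about 99 mm of travel and the lock button has sprung back up; the plate is still in its nest, the vials and bottle were not touched, and the job was handed in after about 12 s.

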